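# Kiln post from the caddy to the height gauge

## Robot

A 6-joint arm with a two-finger parallel gripper is mounted at the origin on a cart in front of the work surface, level with it; the furniture and walls round the work are solid. World frame = base frame: x ahead of the robot, y to its left, z up, the work surface at z = 0. Lengths are in m, angles in degrees, forces in N, time in s.
With the tool pointing down it reaches from about 0.4 to 0.825 m from the base axis. Payload 7 kg.
Tool frame: the origin (TCP) lies midway between the tips of the shut fingers; the grasp point (between the pads) lies 19 mm behind it; z points along the fingers, y is the line along which they close (so a half turn about z gives the same grasp; the last joint's range is limited). The gripper opens to 88 mm and grips with 3 to 60 N. Pads are 19 mm wide; open, the fingers measure 130 mm over their backs; the gripper's body (78 mm by 193 mm) begins 47 mm behind the grasp point.
Start: joints at [-47.321, 20.546, 0.682, 0, -70.136, -16.507], TCP at [0.298, -0.606, 0.227] pointing down, gripper open.
Joint ranges: [-176.03, 176.03], [-82.01, 121.73], [-58.28, 71.71], [-173.87, 95.51], [-174.79, -0.11], [-173.66, 173.66]. Speed limits (degrees/s): [136.94, 136.94, 172.46, 180, 180, 180].

## Interface

Orientations are given as a 3x3 rotation matrix whose columns are the frame's x, y, z axes.
In Python, from rig import robot gives the robot as it stands. Calls block until the motion is done:
- robot.goto(position, orientation): joint-space move of the TCP to a pose.
- robot.servo_line(position, ori=None, speed=0.15): straight line of the TCP; ori=None keeps the orientation; speed is the mean speed in m/s.
- robot.movej(angles): joint-space move.
- robot.move_gripper(opening): opening from 0.0 (shut) to 1.0 (fully open); the grip force is fixed at half the most; returns when the fingers have stopped.
- robot.dwell(seconds).
- robot.ik(position, orientation): joint angles nearest the present ones, or None.
- robot.grab_frame(name): name is "side" or "top"; returns (picture, depth): 384x512x3 uint8, red, green, blue; 384x512 float32, m along the optical axis (not along the pixel's ray), 0 where there is no reading.
- robot.camera_info(name): a dict with "vfov" (degrees; the focal length in pixels is half the picture's height over the tangent of half this angle, whatever the lens; pixels are square), "cx", "cy" (the principal point, pixels), "view" (4x4, takes a point from world to camera coordinates). Camera axes: x right, y down, z forward; pixel columns grow to the right and rows downward; lengths in m; the calibration is good to about 2 mm. A picture is of the moment at which its call begins. camera_info takes no time and is no camera call.
A pose or a line that the arm cannot do raises robot.Unreachable and nothing moves.
- robot.job_done(): hands the job in; it is judged then, once.
Readings, each from a call of its own:
- robot.read_t(): time.
- robot.read_qpos(): joint angles.
- robot.read_qvel(): joint speeds.
- robot.read_effort(): joint torques, N m.
- robot.read_position(): TCP position.
- robot.read_tcp_rot(): TCP orientation.
- robot.read_force(): force on the tool from outside, world axes, zero at the start.
- robot.read_ft_torque(): the same for the moment, N m.
- robot.read_grip_width(): opening from 0.0 (shut) to 1.0 (fully open).
- robot.read_finger_force(): force on a finger pad.
Only numpy, scipy, OpenCV 4.12 (cv2) and the standard library are available. Lean on these libraries where they do the work, as an engineer would, in place of code of your own. Each camera call takes 0.05 s, during which the arm holds its last target. There are 200 camera calls.

## Task

Lift the white kiln post straight up out of its deep well in the wooden caddy, stand it upright on the small square kiln shelf and let go. Then take it by its two narrow edges and lower it upright between the metal cheeks of the height gauge, sticking out equally at both ends, letting go only when it stands on the base. Never tip it over, and leave the other two posts and the cups where they are.

Things in the scene. Friction and masses are not known exactly. Their poses are not given: they have to be found in the camera images.
- post_white: The white kiln post, an upright rectangular bar 22 mm thick (own x) by 50 mm wide (own y) by 110 mm tall (own z), about 0.25 kg. Origin: centre of its underside. It starts in one of the caddy's three wells, with its axes along the caddy's.
- post_terracotta: The terracotta-coloured kiln post, 22 x 50 x 110 mm like the white one, standing in another well of the caddy; leave it there. Origin: centre of its underside; x across its thickness, y along its width.
- post_grey: The dark grey kiln post, 22 x 50 x 110 mm like the white one, standing in another well of the caddy; leave it there. Origin: centre of its underside; x across its thickness, y along its width.
- caddy: Fixed wooden caddy 70 (x) x 231 (y) x 120 mm; origin: centre of underside. Wells 25 (x) x 53 (y) mm at y = -75, 0, 75 mm, floor at z = 10 mm: a post is flush with the top, its narrow edges walled in. At each well a 40 mm wide (y) finger channel is cut through along x from the top down to z = 60 mm, for fingers that go straight down and close along the caddy's x on the broad faces.
- kiln_shelf: Small fixed kiln shelf: a plain pale square slab 130 x 130 x 12 mm, top at z = 12 mm, between the caddy and the gauge. Origin: centre of its underside.
- gauge: Fixed height gauge: plywood base 100 (x) x 80 (y) x 8 mm, origin: centre of underside. Two upright metal cheeks 12 thick (x), 36 wide (y), tops at z = 120 mm, leave a 30 mm gap (x from -15 to 15), open at both ends. The post's thickness goes along the gauge's x (either way round); its narrow edges then stick out 7 mm at each end, for fingers closing along the gauge's y.
- gauge_floor (a point): Centre of the gap on the top face of the gauge's base (8 mm above the table), axes as the gauge's: where the centre of the post's underside belongs.
- bisque_cup: Terracotta-coloured bisque cup, 55 mm across, 58 mm high, loose, standing beyond the kiln shelf; leave it alone. Origin: centre of its underside.
Not all that is in view belongs to the job. What is shaped like the gauge but green, purple or red is not meant.

How it is judged (in metres and radians):
On the way, in this order (a step that is already met when the one before it is completed fails the run):
1. the white post is held upright with its foot above the caddy's top (contact force between the fingers and post_white above 0.5 N and height (world z) of post_white above 0.12 m and angle between post_white's own z axis and vertical below 0.25 rad), for 0.1 s.
2. the white post stands upright on the kiln shelf, let go and at rest (x of post_white in the frame of kiln_shelf between -0.06 and 0.06 m and y of post_white in the frame of kiln_shelf between -0.06 and 0.06 m and z of post_white in the frame of kiln_shelf between 0.008 and 0.016 m and angle between post_white's own z axis and vertical below 0.1 rad and contact force between the fingers and post_white below 0.1 N and linear speed of post_white below 0.02 m/s), for 0.2 s.
3. the white post is between the gauge's cheeks, lowered to within 6 mm of the base and still held (contact force between the fingers and post_white above 0.5 N and x of post_white in the frame of gauge_floor between -0.01 and 0.01 m and y of post_white in the frame of gauge_floor between -0.015 and 0.015 m and z of post_white in the frame of gauge_floor between -0.004 and 0.006 m), for 0.05 s.
At the end, for the whole second after the job is handed in: The white post stands upright (within 0.1 rad), released and at rest, between the gauge's cheeks, its underside on the base (within 4 mm), centred within 7 mm across the gap and 12 mm along it, broad faces along the cheeks (within 0.25 rad) (x of post_white in the frame of gauge_floor between -0.007 and 0.007 m and y of post_white in the frame of gauge_floor between -0.012 and 0.012 m and angle between post_white's own z axis and vertical below 0.1 rad and angle between the x axis of post_white and the x axis of gauge_floor, either way round below 0.25 rad and z of post_white in the frame of gauge_floor between -0.004 and 0.004 m and linear speed of post_white below 0.02 m/s and contact force between the fingers and post_white below 0.1 N); the robot touches nothing.
It fails at once if the white post is tipped over (more than 0.6 rad from upright) (angle between post_white's own z axis and vertical above 0.6 rad).
It fails at once if another post is moved by more than 20 mm (distance of any of post_terracotta, post_grey from where it was at the start of the episode above 0.02 m).
It fails at once if the cup is moved by more than 30 mm (distance of bisque_cup from where it was at the start of the episode above 0.03 m).
It also fails if it takes over 64 s, if anything falls off the work surface, if the arm or the gripper's body presses on something with over 40 N, if the wrist force passes 120 N, or if a joint passes its speed limit or range.

## Working session

There is one attempt and no reset: what is moved stays moved. The work goes in short steps, each a Python script; the robot and the scene stay as the last script left them, time stands still between calls to the robot, and variables do not carry over. Pictures are saved under pics/ and viewed, at most 11 in all, crops included, and the job is handed in when it is done.

```bash
mkdir -p pics; ls
python3 - <<'E'
from rig import robot
import numpy as np, cv2
for n in("side","top"):
    p,d=robot.grab_frame(n); np.savez(f"pics/{n}0.npz",p=p,d=d)
    cv2.imwrite(f"pics/{n}0.png",p[:,:,::-1])
    i=robot.camera_info(n); print(n,i["vfov"],i["cx"],i["cy"],np.round(np.array(i["view"]),4).tolist(), (d>0).mean())
E
```

```text
pics
side 54.54369413345401 260.457128636036 183.58726936738753 [[-0.9098, -0.415, 0.0077, 0.4552], [-0.1852, 0.3893, -0.9023, 0.1889], [0.3715, -0.8223, -0.431, 0.8836], [0.0, 0.0, 0.0, 1.0]] 0.9960225423177084
top 44.64628645728606 253.31005484034574 189.4396302191049 [[-0.0068, -1.0, 0.0047, -0.1858], [-0.9878, 0.0059, -0.1558, 0.5609], [0.1558, -0.0057, -0.9878, 1.8856], [0.0, 0.0, 0.0, 1.0]] 0.9961446126302084
```

View pics/side0.png

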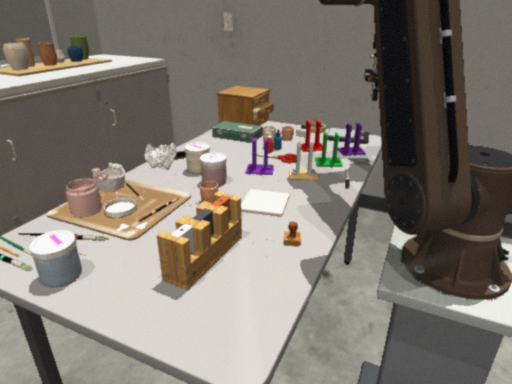

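View pics/top0.png

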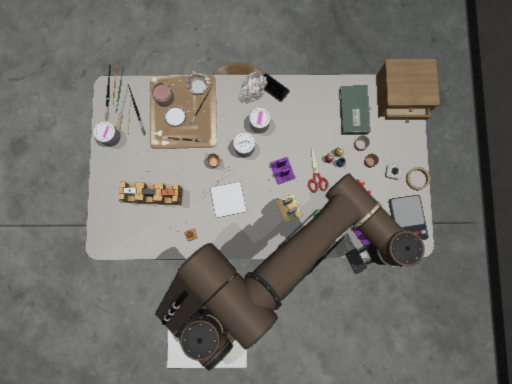

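The side view shows the caddy at (205,240), with the white post in its left well at (183,230), grey in the middle and terracotta on the right. The shelf is at (265,202) and the real gauge (plywood and grey metal) at (303,165). In the top view the caddy is at (150,192), the shelf at (228,198) and the gauge at (290,208), with the arm close beside it.

```bash
cat > h.py <<'E'
from rig import robot
import numpy as np, cv2
def cloud(n,f=None):
    if f: z=np.load(f); p,d=z["p"],z["d"]
    else: p,d=robot.grab_frame(n)
    i=robot.camera_info(n); V=np.array(i["view"]); F=192/np.tan(np.radians(i["vfov"]/2))
    v,u=np.mgrid[:384,:512]; c=np.stack([(u-i["cx"])/F*d,(v-i["cy"])/F*d,d],-1)
    w=(c-V[:3,3])@V[:3,:3]; w[d<=0]=np.nan
    return p,w
def proj(n,P):
    i=robot.camera_info(n); V=np.array(i["view"]); F=192/np.tan(np.radians(i["vfov"]/2))
    c=np.asarray(P)@V[:3,:3].T+V[:3,3]; return c[...,:2]/c[...,2:]*F+[i["cx"],i["cy"]]
E
python3 - <<'E'
from h import *
C={n:cloud(n,f"pics/{n}0.npz") for n in("side","top")}
uv={"side":dict(cad=(160,245,190,285),shelf=(240,292,185,216),gauge=(285,320,145,182)),"top":dict(cad=(115,185,178,208),shelf=(207,248,178,220),gauge=(272,304,192,224))}
for n in C:
    p,w=C[n]
    for k,(a,b,c,e) in uv[n].items():
        q=w[c:e,a:b].reshape(-1,3); hsv=cv2.cvtColor(p,cv2.COLOR_RGB2HSV)[c:e,a:b].reshape(-1,3)
        lo,hi=dict(cad=(.105,.135),shelf=(.006,.02),gauge=(.1,.135))[k]
        m=(q[:,2]>lo)&(q[:,2]<hi); r=q[m]
        print(n,k,m.sum(),"med",np.round(np.median(r,0),4),"rect",cv2.minAreaRect((r[:,:2]*1000).astype(np.float32)), "table z",np.round(np.nanpercentile(q[:,2],[2,10,50,90,98]),4))
    # table
    print(n,[np.round(w[y,x],4).tolist() for x,y in ([(330,240),(150,250)] if n=="side" else [(110,230),(200,170)])])
ims=[]
for n,(a,b,c,e) in dict(side=(150,330,135,290),top=(105,310,150,235)).items():
    ims.append(cv2.resize(C[n][0][c:e,a:b],(780,int(780*(e-c)/(b-a))),interpolation=cv2.INTER_CUBIC)[...,::-1])
cv2.imwrite("pics/c1.png",cv2.resize(ims[0],(690,594))); cv2.imwrite("pics/c2.png",ims[1])
E
```

```text
side cad 1599 med [0.538  0.2552 0.1182] rect ((543.0405883789062, 226.68356323242188), (233.5751190185547, 71.7642822265625), 86.84534454345703) table z [-0.0026 -0.0015  0.0368  0.1182  0.1196]
side shelf 881 med [ 0.5204 -0.0744  0.0105] rect ((523.2891235351562, -81.45648956298828), (128.54188537597656, 133.13844299316406), 11.138628005981445) table z [-0.0034 -0.0022  0.009   0.0116  0.0127]
side gauge 45 med [ 0.4736 -0.3269  0.1096] rect ((484.5245361328125, -328.3494873046875), (51.945892333984375, 24.207189559936523), 23.498048782348633) table z [-0.0042 -0.0029  0.0032  0.0594  0.107 ]
side [[0.2893, 0.0261, -0.0017], [0.6813, 0.2617, 0.0003]]
top cad 711 med [0.5433 0.2247 0.1203] rect ((543.5278930664062, 226.0718536376953), (232.64968872070312, 71.69144439697266), 87.26103973388672) table z [-0.0081 -0.0029  0.0583  0.1227  0.1275]
top shelf 854 med [ 0.5227 -0.0834  0.012 ] rect ((528.2282104492188, -78.7536849975586), (168.452392578125, 174.43057250976562), 89.75527954101562) table z [-0.008  -0.0037  0.0068  0.0169  0.0212]
top gauge 61 med [ 0.4967 -0.3367  0.1182] rect ((487.08917236328125, -336.7823791503906), (53.459388732910156, 36.118202209472656), 21.056058883666992) table z [-0.0087 -0.0044  0.0036  0.0277  0.1207]
top [[0.3989, 0.4057, 0.0068], [0.6524, 0.0367, -0.0038]]
```

View pics/c1.png

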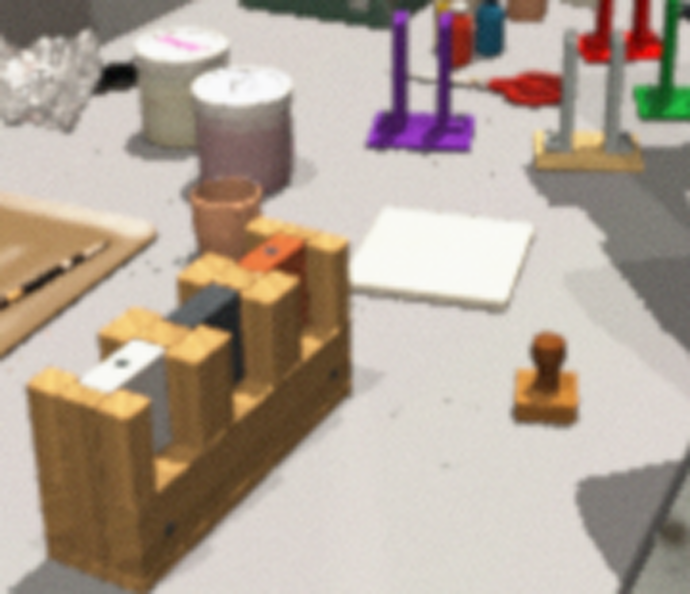

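View pics/c2.png

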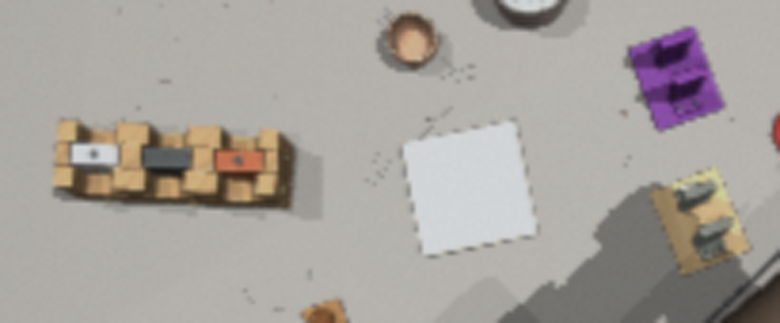

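The crops confirm that the gauge cheeks are separated along about +21° from world x, the white post sits at the caddy's far (+y) end, and the shelf and cup are clear. Next I'll refine the post position, move above it and get an unobstructed look at the gauge.

```bash
cat >> h.py <<'E'
def R(deg):  # tool down, closing axis at yaw deg
    a=np.radians(deg); y=np.array([np.cos(a),np.sin(a),0]); z=np.array([0,0,-1.]); return np.c_[np.cross(y,z),y,z]
def best(pos,deg):
    o=[(np.abs(q[5]),d) for d in(deg,deg+180) if (q:=robot.ik(pos,R(d))) is not None]
    return R(min(o)[1])
E
python3 - <<'E'
from h import *
u=np.array([.0515,.9987]);v=np.array([.9987,-.0515]);c0=np.array([.5433,.2264])
for n in("side","top"):
    p,w=cloud(n,f"pics/{n}0.npz"); l=(w[...,:2]-c0); a,b=l@v,l@u
    hsv=cv2.cvtColor(p,cv2.COLOR_RGB2HSV)
    m=(abs(a)<.03)&(abs(b-.075)<.04)&(hsv[...,1]<60)&(hsv[...,2]>130)&(w[...,2]>.112)&(w[...,2]<.13)
    q=w[m]; print(n,m.sum(),"mean",q.mean(0).round(4),"caddy frame",np.round([np.ptp(a[m]),np.ptp(b[m]),a[m].mean(),b[m].mean()],4), cv2.minAreaRect((q[:,:2]*1000).astype(np.float32)))
P=np.r_[c0+.075*u,.30]; print(P, robot.read_qpos(), robot.read_t())
for d in(-2.95,177.05): print(d,robot.ik(P,R(d)))
for d in(21,111,-69,201): print(d,robot.ik([.487,-.335,.3],R(d)),robot.ik([.523,-.081,.3],R(d)))
x=robot.read_position(); robot.servo_line([x[0],x[1],.32]); robot.goto(P,best(P,-2.95)); print(robot.read_qpos(),robot.read_t())
C={n:cloud(n) for n in("side","top")}
for n in C: np.savez(f"pics/{n}1.npz",p=C[n][0],w=C[n][1])
ims=[]
for n,(a,b,c,e) in dict(side=(230,350,120,220),top=(200,340,140,245)).items():
    ims.append(cv2.resize(C[n][0][c:e,a:b],(390,390*(e-c)//(b-a)),interpolation=cv2.INTER_CUBIC)[:290,:,::-1])
h=min(i.shape[0] for i in ims); cv2.imwrite("pics/g.png",np.hstack([i[:h] for i in ims]))
E
```

```text
side 155 mean [0.5462 0.302  0.1187] caddy frame [ 0.0259  0.0502 -0.001   0.0757] ((549.0079956054688, 300.8880920410156), (50.181819915771484, 25.764259338378906), 87.3714370727539)
top 64 mean [0.5479 0.3017 0.1207] caddy frame [0.0217 0.0512 0.0007 0.0755] ((548.3213500976562, 301.8250427246094), (51.266414642333984, 21.536460876464844), 84.87211608886719)
[0.5471625 0.3013025 0.3      ] [-4.73197218e+01  2.05863502e+01  6.38216516e-01 -1.65142662e-02
 -7.01365190e+01 -1.65080472e+01] 0.1
-2.95 [ 46.72205323  13.74470657   0.63759406   0.         -76.89288749
 130.32794677]
177.05 [ 46.72205323  13.74470657   0.63759406   0.         -76.89288749
 -49.67205323]
21 [ -15.58929231   10.47064882   -3.553075      0.          -75.97627617
 -143.41070769] [  12.44447824    4.34950191  -10.73212848    0.          -74.91836961
 -171.44447824]
111 [-15.58929231  10.47064882  -3.553075     0.         -75.97627617
 -53.41070769] [ 12.44447824   4.34950191 -10.73212848   0.         -74.91836961
 -81.44447824]
-69 [-15.58929231  10.47064882  -3.553075     0.         -75.97627617
 126.58929231] [ 12.44447824   4.34950191 -10.73212848   0.         -74.91836961
  98.55552176]
201 [-15.58929231  10.47064882  -3.553075     0.         -75.97627617
  36.58929231] [ 12.44447824   4.34950191 -10.73212848   0.         -74.91836961
   8.55552176]
[ 4.66597394e+01  1.37455241e+01  6.35886643e-01  4.60112621e-03
 -7.68948027e+01 -4.96682466e+01] 4.1583
```

View pics/g.png

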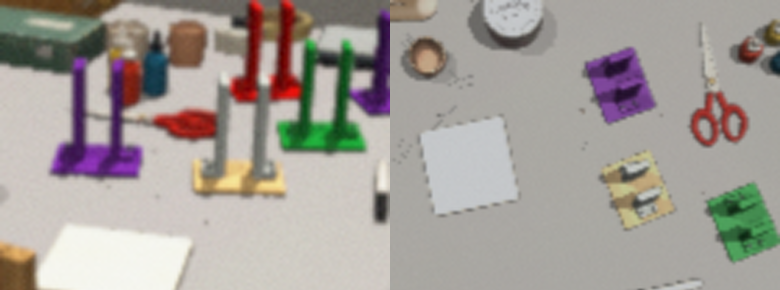

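The gauge is now fully visible: in the top view its yellow base is at about (290,208) and clear of the decoys. Next I'll fit its pose by silhouette and grasp and lift the post.

```bash
cat > fit.py <<'E'
from h import *
from scipy.optimize import minimize
S=4
def boxes(p):
    x,y,t=p; c,s=np.cos(t),np.sin(t)
    for a,b,d,e,f,g in((-50,50,-40,40,0,8),(-27,-15,-18,18,8,120),(15,27,-18,18,8,120)):
        P=np.array([[i,j,k] for i in(a,b) for j in(d,e) for k in(f,g)])/1000
        yield np.c_[x+c*P[:,0]-s*P[:,1],y+s*P[:,0]+c*P[:,1],P[:,2]]
def render(n,p):
    m=np.zeros((384*S,512*S),np.uint8)
    for B in boxes(p):
        h=cv2.convexHull(((proj(n,B)+.5)*S-.5).astype(np.float32)); cv2.fillConvexPoly(m,np.round(h*16).astype(np.int32),1,shift=4)
    return cv2.resize(m.astype(np.float32),(512,384),interpolation=cv2.INTER_AREA)
M={}
for n in("side","top"):
    z=np.load(f"pics/{n}1.npz"); p,w=z["p"],z["w"]; hsv=cv2.cvtColor(p,cv2.COLOR_RGB2HSV)
    near=np.hypot(w[...,0]-.487,w[...,1]+.335)<.085
    yel=near&(hsv[...,0]>12)&(hsv[...,0]<32)&(hsv[...,1]>70)
    M[n]=(yel|(near&(w[...,2]>.012))).astype(np.float32)
def cost(p,ns): return sum(np.abs(render(n,p)-M[n]).sum() for n in ns)
for ns in(("side",),("top",),("side","top")):
    rs=[minimize(cost,[.487,-.335,np.radians(a)],(ns,),method="Nelder-Mead",options=dict(initial_simplex=np.array([.487,-.335,np.radians(a)])+np.array([[0,0,0],[.01,0,0],[0,.01,0],[0,0,.15]]),xatol=1e-5,fatol=.05)) for a in(15,22,28)]
    r=min(rs,key=lambda r:r.fun); print(ns,r.x[:2].round(4),np.degrees(r.x[2]).round(2),r.fun.round(1),[M[n].sum() for n in ns])
E
python3 fit.py
python3 - <<'E'
from h import *
x,y=.5472,.3015; o=R(177.05)
robot.servo_line([x,y,.16],o); robot.servo_line([x,y,.077],o,speed=.06); print("down",robot.read_force())
robot.move_gripper(0); print(robot.read_grip_width()*88,robot.read_finger_force(),robot.read_force(),robot.read_ft_torque())
robot.servo_line([x,y,.15],speed=.06); print("mid",robot.read_force(),robot.read_grip_width()*88)
robot.servo_line([x,y,.30],speed=.12); print("up",robot.read_force(),robot.read_grip_width()*88,robot.read_finger_force(),robot.read_t(),robot.read_position())
p,w=cloud("side"); cv2.imwrite("pics/lift.png",p[:,:,::-1])
E
```

```text
('side',) [ 0.4859 -0.3344] 19.29 77.2 [np.float32(487.0)]
('top',) [ 0.4853 -0.3373] 20.41 122.6 [np.float32(365.0)]
down [-0.63414253 -0.33470712  0.74654737]
22.088210193115973 29.9957138299942 [ 5.1517484   0.30077548 -1.6991395 ] [-0.16890974 -1.73720583  0.05283204]
mid [ 5.82155735  0.06630174 -3.35672118] 21.845598080662008
up [ 0.17608869 -0.01982185 -3.21979721] 22.041426252831418 29.995184540748596 10.6917 [0.54680895 0.30129705 0.29889013]Traceback (most recent call last):
  File "fit.py", line 22, in <module>
    rs=[minimize(cost,[.487,-.335,np.radians(a)],(ns,),method="Nelder-Mead",options=dict(initial_simplex=np.array([.487,-.335,np.radians(a)])+np.array([[0,0,0],[.01,0,0],[0,.01,0],[0,0,.15]]),xatol=1e-5,fatol=.05)) for a in(15,22,28)]
        ~~~~~~~~^^^^^^^^^^^^^^^^^^^^^^^^^^^^^^^^^^^^^^^^^^^^^^^^^^^^^^^^^^^^^^^^^^^^^^^^^^^^^^^^^^^^^^^^^^^^^^^^^^^^^^^^^^^^^^^^^^^^^^^^^^^^^^^^^^^^^^^^^^^^^^^^^^^^^^^^^^^^^^^^^^^^^^^^^^^^^^^^^^^^^^^^^^^^^^^^^^^^^^
    res = _minimize_neldermead(fun, x0, args, callback, bounds=bounds,
                               **options)
    fxcc = func(xcc)
    fx = function(np.copy(x), *(wrapper_args + args))
  File "fit.py", line 20, in cost
    def cost(p,ns): return sum(np.abs(render(n,p)-M[n]).sum() for n in ns)
                           ~~~^^^^^^^^^^^^^^^^^^^^^^^^^^^^^^^^^^^^^^^^^^^^
  File "fit.py", line 20, in <genexpr>
    def cost(p,ns): return sum(np.abs(render(n,p)-M[n]).sum() for n in ns)
                                      ~~~~~~^^^^^
  File "fit.py", line 12, in render
    h=cv2.convexHull(((proj(n,B)+.5)*S-.5).astype(np.float32)); cv2.fillConvexPoly(m,np.round(h*16).astype(np.int32),1,shift=4)
                       ~~~~^^^^^
  File "h.py", line 11, in proj
    i=robot.camera_info(n); V=np.array(i["view"]); F=192/np.tan(np.radians(i["vfov"]/2))
ValueError: time passes only in moves, steps and waits
```

View pics/lift.png

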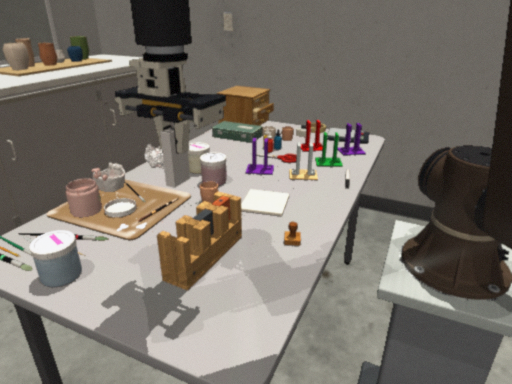

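The white post is held upright at about (175,155), and the other posts and the cup have not moved. Next I'll place it on the shelf with force feedback and rerun the gauge fit with the calibration cached.

```bash
sed -i 's/^def cloud/import functools\n@functools.cache\ndef info(n): return robot.camera_info(n)\ndef cloud/; s/i=robot.camera_info(n)/i=info(n)/' h.py
sed -i 's/^M={}/info("side");info("top");M={}/' fit.py
cat >> fit.py <<'E'
    k=r.x
ims=[]
for n,(a,b,c,e) in dict(side=(280,325,140,185),top=(270,312,188,230)).items():
    d=np.dstack([M[n],render(n,k),render(n,k)*0])[c:e,a:b]; im=np.load(f"pics/{n}1.npz")["p"][c:e,a:b,::-1]
    ims+= [np.vstack([cv2.resize(im,(390,290),interpolation=0),cv2.resize((d*255).astype(np.uint8),(390,290),interpolation=0)])]
cv2.imwrite("pics/fit.png",np.hstack(ims))
E
python3 fit.py
python3 - <<'E'
from h import *
x,y=.523,-.081; o=R(200)
robot.goto([x,y,.30],o); robot.servo_line([x,y,.10],speed=.15); robot.servo_line([x,y,.084],speed=.04)
f0=robot.read_force()[2]; z=.084
while z>.072:
    z-=.001; robot.servo_line([x,y,z],speed=.02); f=robot.read_force()[2]
    if f-f0>3: break
print(z,f0,f,robot.read_position())
robot.move_gripper(.5); robot.dwell(.4); print(robot.read_finger_force(),robot.read_force())
robot.servo_line([x,y,.21],speed=.15); robot.servo_line([.53,.22,.30],speed=.3); print(robot.read_t())
for n in("side","top"):
    p,w=cloud(n); np.savez(f"pics/{n}2.npz",p=p,w=w)
    m=(np.hypot(w[...,0]-x,w[...,1]-y)<.06)&(w[...,2]>.11)&(w[...,2]<.135); q=w[m]
    print(n,m.sum(),np.median(q[:,2]),q.mean(0).round(4),cv2.minAreaRect((q[:,:2]*1000).astype(np.float32)))
    if n=="side": cv2.imwrite("pics/placed.png",p[:,:,::-1])
E
```

```text
('side',) [ 0.4859 -0.3344] 19.29 77.2 [np.float32(487.0)]
('top',) [ 0.4853 -0.3373] 20.41 122.6 [np.float32(365.0)]
('side', 'top') [ 0.4863 -0.3351] 20.14 201.2 [np.float32(487.0), np.float32(365.0)]
0.078 -2.390057780382895 8.133612611612698 [ 0.52320611 -0.08099021  0.07899255]
0.0 [-0.81824054  0.9726623   0.3320052 ]
18.9583
side 70 0.12009241332381204 [ 0.5172 -0.0714  0.1188] ((519.9791259765625, -76.43862915039062), (20.56174087524414, 46.2088623046875), 23.656747817993164)
top 75 0.120901070199292 [ 0.5212 -0.081   0.1213] ((521.81103515625, -80.430419921875), (22.79265022277832, 48.95764923095703), 20.526554107666016)
```

View pics/fit.png

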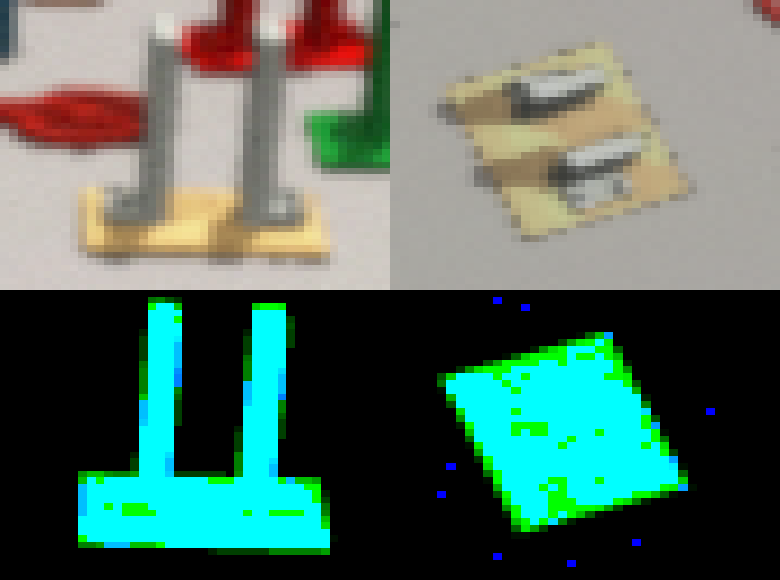

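View pics/placed.png

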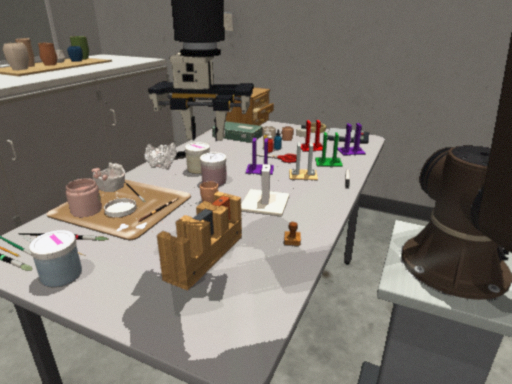

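The post stands upright on the shelf at about (265,185). To cancel calibration bias, I'll fit the cheeks and the placed post (known from the gripper pose) with the same method and use the offset between them.

```bash
cat > fit2.py <<'E'
from h import *
from scipy.optimize import minimize
S=6; info("side");info("top")
def render(n,p,bx):
    x,y,t=p; c,s=np.cos(t),np.sin(t); m=np.zeros((384*S,512*S),np.uint8)
    for a,b,d,e,f,g in bx:
        P=np.array([[i,j,k] for i in(a,b) for j in(d,e) for k in(f,g)])/1000
        B=np.c_[x+c*P[:,0]-s*P[:,1],y+s*P[:,0]+c*P[:,1],P[:,2]]
        h=cv2.convexHull(((proj(n,B)+.5)*S-.5).astype(np.float32)); cv2.fillConvexPoly(m,np.round(h*16).astype(np.int32),1,shift=4)
    return cv2.resize(m.astype(np.float32),(512,384),interpolation=cv2.INTER_AREA)
def run(name,c0,bx,zlo,rad):
    M={}
    for n in("side","top"):
        w=np.load(f"pics/{n}2.npz")["w"]
        M[n]=((np.hypot(w[...,0]-c0[0],w[...,1]-c0[1])<rad)&(w[...,2]>zlo)&(w[...,2]<.14)).astype(np.float32)
    cost=lambda p,ns: sum(np.abs(render(n,p,bx)-M[n]).sum() for n in ns)
    for ns in(("side",),("top",),("side","top")):
        rs=[minimize(cost,x0:=np.array([*c0,np.radians(a)]),(ns,),method="Nelder-Mead",options=dict(initial_simplex=x0+np.array([[0,0,0],[.008,0,0],[0,.008,0],[0,0,.12]]),xatol=1e-5,fatol=.02)) for a in(16,21,26)]
        for r in sorted(rs,key=lambda r:r.fun)[:2]: print(name,ns,r.x[:2].round(4),np.degrees(r.x[2]).round(2),r.fun.round(1),[M[n].sum() for n in ns])
run("cheeks",(.486,-.3355),[(-27,-15,-18,18,25,120),(15,27,-18,18,25,120)],.025,.045)
run("post",(.523,-.081),[(-11,11,-25,25,30,122)],.030,.045)
E
python3 fit2.py
```

```text
cheeks ('side',) [ 0.4866 -0.3372] 19.96 35.4 [np.float32(220.0)]
cheeks ('side',) [ 0.4864 -0.3366] 20.01 35.7 [np.float32(220.0)]
cheeks ('top',) [ 0.487  -0.3365] 22.26 21.2 [np.float32(100.0)]
cheeks ('top',) [ 0.487  -0.3365] 22.16 21.2 [np.float32(100.0)]
cheeks ('side', 'top') [ 0.4866 -0.3368] 20.49 59.3 [np.float32(220.0), np.float32(100.0)]
cheeks ('side', 'top') [ 0.4864 -0.3365] 20.43 59.3 [np.float32(220.0), np.float32(100.0)]
post ('side',) [ 0.5219 -0.0815] 25.01 18.9 [np.float32(264.0)]
post ('side',) [ 0.5203 -0.0791] 22.02 20.1 [np.float32(264.0)]
post ('top',) [ 0.522  -0.0807] 20.97 10.5 [np.float32(108.0)]
post ('top',) [ 0.5221 -0.0807] 19.35 10.6 [np.float32(108.0)]
post ('side', 'top') [ 0.5212 -0.0811] 22.0 31.3 [np.float32(264.0), np.float32(108.0)]
post ('side', 'top') [ 0.5216 -0.0804] 24.58 31.4 [np.float32(264.0), np.float32(108.0)]
```

Both fits agree. Correcting for the post bias puts the gauge at about (0.4878, -0.3367) with yaw 20.4°. Next I'll regrasp on the narrow edges and lower the post with force checks.

Run:
```python
from h import *
robot.move_gripper(.78)
o=R(110); x,y=.523,-.081
robot.goto([x,y,.27],o); robot.servo_line([x,y,.16],speed=.2); robot.servo_line([x,y,.079],speed=.08)
print(robot.read_position(),robot.read_force()); robot.move_gripper(0); print(robot.read_grip_width()*88,robot.read_finger_force(),robot.read_force(),robot.read_ft_torque())
robot.servo_line([x,y,.10],speed=.05); robot.servo_line([x,y,.215],speed=.15)
g=np.array([.4878,-.3367]); o=R(110.4)
robot.servo_line([*g,.215],o,speed=.15); robot.servo_line([*g,.192],speed=.1); robot.dwell(.2)
f0=np.array(robot.read_force()); print("above",f0,robot.read_position(),robot.read_t())
C={n:cloud(n) for n in("side","top")}
for n in C: np.savez(f"pics/{n}3.npz",p=C[n][0],w=C[n][1])
a=C["side"][0][110:190,260:350]; cv2.imwrite("pics/above.png",cv2.resize(a,(675,600),interpolation=cv2.INTER_CUBIC)[...,::-1])
```

```text
[ 0.52340585 -0.08097356  0.07949407] [-0.24012442  0.34841995  0.5198439 ]
50.305298002475006 29.937133491039276 [ 0.64069267 -0.91558973  2.48029944] [-0.08069616 -0.00684023 -0.00447788]
above [-0.33762778  0.05616414 -3.35678418] [ 0.48819157 -0.33682379  0.19268894] 27.1167
```

View pics/above.png

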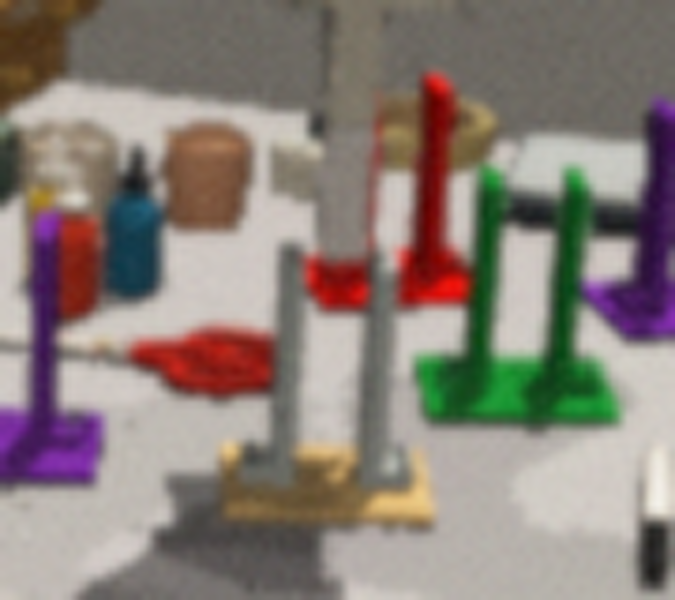

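The post is above the gap at about (344,180), and the gap centre is at about (336,250). That suggests an offset of about 3 mm towards -x, so I'll quantify it before lowering.

Run:
```python
from h import *
import re
src=open('fit2.py').read().split("run(\"cheeks\"")[0].replace('2.npz','3.npz')
exec(src)
pz=.1265*1000
t=np.radians(20.4); ex=np.array([np.cos(t),np.sin(t)]); ey=np.array([-ex[1],ex[0]])
def sweep(name,c0,bx,zlo,zhi):
    for n in("side","top"):
        w=np.load(f"pics/{n}3.npz")["w"]
        l=w[...,:2]-c0; 
        M=((abs(l@ex)<.034)&(abs(l@ey)<.034)&(w[...,2]>zlo)&(w[...,2]<zhi)).astype(np.float32)
        if n=="top" and name=="post": continue
        d=np.arange(-.007,.0071,.0005)
        c=[np.abs(render(n,[*(c0+k*ex),t],bx)-M).sum() for k in d]
        # column centroid difference
        r=render(n,[*c0,t],bx); u=np.arange(512)
        cu=(M*u).sum()/M.sum()-(r*u).sum()/r.sum()
        print(name,n,M.sum(),r.sum().round(1),"best dx",d[np.argmin(c)],np.round(min(c),1),"centroid du",cu.round(2))
g=np.array([.4882,-.3368])
sweep("cheeks",g,[(-27,-15,-18,18,30,120),(15,27,-18,18,30,120)],.03,.124)
sweep("post",g,[(-11,11,-25,25,pz,185)],.124,.185)
# colour profile
p=np.load("pics/side3.npz")["p"].astype(int)
for z in(.15,.14,.115,.10,.08):
    u,v=proj("side",[*g,z]); v=int(round(v)); a=int(u)-14
    print(z,u.round(1),v,a,p[v-1:v+2,a:a+29].mean(0).mean(1).astype(int).tolist())
```

```text
cheeks side 213.0 227.1 best dx -0.0015000000000000048 32.0 centroid du 0.34
cheeks top 22.0 107.3 best dx -0.004500000000000002 83.8 centroid du 2.69
post side 123.0 152.6 best dx -0.0015000000000000048 45.6 centroid du 0.47
0.15 304.8 135 290 [86, 84, 107, 161, 191, 188, 158, 146, 143, 129, 125, 119, 114, 123, 127, 124, 126, 127, 119, 109, 150, 189, 196, 198, 176, 100, 45, 42, 57]
0.14 304.6 137 290 [83, 87, 125, 183, 198, 197, 193, 192, 187, 174, 168, 157, 120, 120, 127, 125, 127, 129, 118, 110, 159, 191, 197, 196, 169, 90, 40, 41, 62]
0.115 304.2 144 290 [200, 199, 199, 201, 199, 198, 182, 124, 95, 96, 115, 125, 101, 96, 98, 101, 98, 98, 93, 85, 120, 164, 174, 132, 75, 44, 37, 45, 50]
0.1 303.9 148 289 [199, 200, 200, 199, 201, 199, 197, 179, 118, 100, 106, 108, 90, 67, 62, 54, 53, 57, 66, 76, 79, 98, 109, 102, 76, 57, 61, 64, 69]
0.08 303.6 154 289 [106, 107, 111, 115, 121, 132, 131, 124, 104, 103, 115, 151, 188, 199, 198, 199, 198, 197, 184, 140, 101, 105, 115, 144, 187, 199, 199, 200, 200]
```

The sub-pixel edges put the post about 1 mm towards -x of the gap centre, within the 4 mm clearance. I'll shift it by 1.2 mm and lower with force checks.

Run:
```python
from h import *
t=np.radians(20.4); ex=np.array([np.cos(t),np.sin(t)])
g=np.array([.4878,-.3367])+.0012*ex
robot.servo_line([*g,.19],speed=.05); f0=np.array(robot.read_force()); ok=True
for z in(.175,.15,.125,.10,.085,.079):
    robot.servo_line([*g,z],speed=.05); f=np.array(robot.read_force())-f0; lx=f[:2]@ex
    print(z,f.round(2),"gauge-x force",lx.round(2))
    if abs(f[2])>8 or abs(lx)>10: ok=False; break
if ok:
    while z>.068:
        z-=.001; robot.servo_line([*g,z],speed=.02); f=np.array(robot.read_force())-f0
        if f[2]>5: break
print(ok,z,f.round(2),robot.read_position(),robot.read_finger_force(),robot.read_t())
p,w=cloud("side"); cv2.imwrite("pics/low.png",cv2.resize(p[100:190,255:355],(660,594),interpolation=cv2.INTER_CUBIC)[...,::-1])
```

```text
0.175 [0.56 0.26 0.03] gauge-x force 0.61
0.15 [ 0.73  0.3  -0.07] gauge-x force 0.79
0.125 [ 0.69  1.01 -0.79] gauge-x force 1.0
0.1 [-0.05  0.46  0.14] gauge-x force 0.11
0.085 [0.56 0.27 0.49] gauge-x force 0.62
0.079 [ 0.67 -0.45  0.12] gauge-x force 0.48
True 0.074 [-1.67  0.29  8.85] [ 0.48934754 -0.33674512  0.07501527] 29.99682515859604 31.8333
```

View pics/low.png

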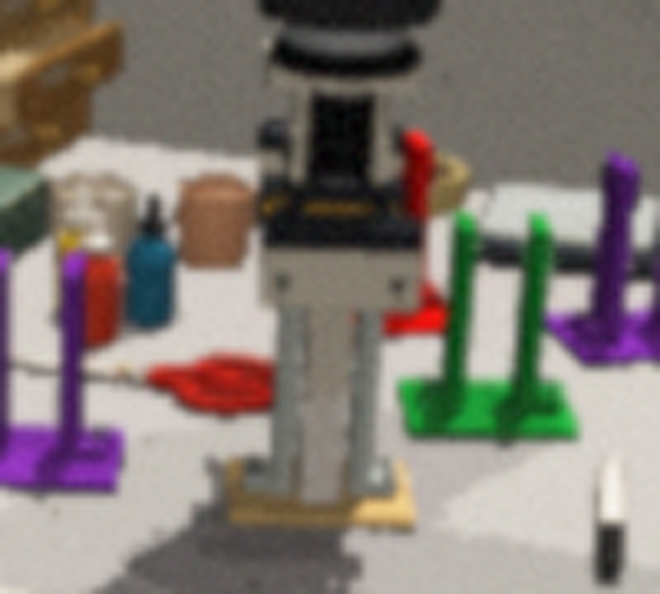

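The post stands between the grey cheeks at about (325,440), in contact with the base at the expected height and with no side force. Now I'll release, back off and check its centring.

Run:
```python
from h import *
x=robot.read_position(); robot.dwell(.1); robot.move_gripper(.75); robot.dwell(.3)
print(robot.read_finger_force(),robot.read_force()); robot.servo_line([x[0],x[1],.20],speed=.12); robot.servo_line([.53,.12,.32],speed=.3)
ims=[]
C={n:cloud(n) for n in("side","top")}
for n,(a,b,c,e) in dict(side=(275,330,135,187),top=(265,320,182,234)).items():
    p,w=C[n]; ims.append(cv2.resize(p[c:e,a:b],(400,378),interpolation=cv2.INTER_CUBIC)[...,::-1])
    q=w[(np.hypot(w[...,0]-.489,w[...,1]+.337)<.06)&(w[...,2]>.1)&(w[...,2]<.14)]; print(n,len(q),q[:,2].mean(),cv2.minAreaRect((q[:,:2]*1000).astype(np.float32)))
cv2.imwrite("pics/end.png",np.hstack(ims)); print(robot.read_t())
```

```text
0.0 [-0.8718736 -0.4973783  0.7518537]
side 126 0.11157644309169833 ((486.26025390625, -334.7527770996094), (52.14649963378906, 52.936763763427734), 19.441009521484375)
top 138 0.11891105361441143 ((486.3678283691406, -334.8128662109375), (53.3487548828125, 51.38156509399414), 20.29493522644043)
35.8667
```

View pics/end.png

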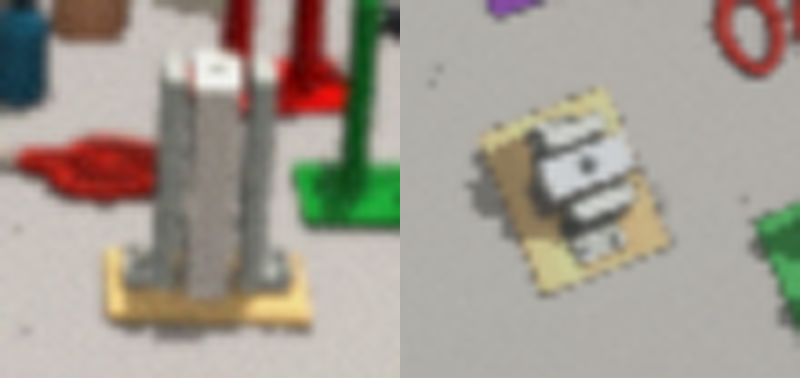

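The post stands upright, released and centred between the cheeks: the post centre is at about (588,165) and the middle of the cheeks at about (586,165) in the top crop. Handing in.

```bash
python3 -c "
from rig import robot
print(robot.job_done())"
```

```text
the job is handed in; nothing more can be done
None
```

The white post stands upright, released and centred between the gauge's cheeks with its foot on the base; I handed the job in at about 36 s of the 64 s allowed, and no verdict came back.

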